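Clip the butter spreader onto the snap hook

ROBOT

A 7-joint arm with a two-finger parallel gripper is mounted at the origin on the work surface. World frame = base frame: x ahead of the robot, y to its left, z up, the work surface at z = 0. Lengths are in m, angles in degrees, forces in N, time in s.
With the tool pointing down it reaches from about 0.425 to 0.875 m from the base axis. Payload 4.7 kg.
Tool frame: the origin (TCP) lies midway between the tips of the shut fingers; the grasp point (between the pads) lies 19 mm behind it; z points along the fingers, y is the line along which they close (so a half turn about z gives the same grasp; the last joint's range is limited). The gripper opens to 87 mm and grips with 3 to 60 N. Pads are 19 mm wide; open, the fingers measure 117 mm over their backs; the gripper's body (75 mm by 190 mm) begins 51 mm behind the grasp point.
Start: joints at [-69.208, 18.392, -4.016, 83.108, 1.295, 78.541, -3.26], TCP at [0.222, 0.611, 0.223] pointing down, gripper open.
Joint ranges: [-163.93, 163.93], [-17.29, 119.83], [-79.2, 71.16], [3.27, 140.29], [-89.18, 269.18], [5.43, 117.66], [-154.24, 154.24]. Speed limits (degrees/s): [147.25, 147.25, 180, 180, 180, 180, 180].

INTERFACE

Orientations are given as [roll, pitch, yaw] about the fixed x, y, z axes, in that order (R = Rz(yaw) Ry(pitch) Rx(roll)).
In Python, from cell import env, viewer, boxes_of, masks_of gives the robot as it stands. The module is installed in compiled form; this text tells all that it offers.
- The arm moves only by the tool apply_moves, never from a script. Its argument "moves" is a list of rows, each a list of 7 numbers: the shift along the tool's x, y, z scaled (see below), then the turn, a rotation vector about the tool's x, y, z scaled (see below), then the opening, from 0 (shut) to 1 (fully open). A call has 1 to 20 rows; each row is the pose to reach, as a shift and turn from the pose commanded when the call began, along the tool's axes at that moment; what a row does not reach only later rows make up. The controller multiplies each number of a shift by 0.2 m and each number of a turn by 1.5 rad. A row lasts 1/10 s, in which the tool goes at most 50 mm and 8.59 degrees, less where a joint would pass 70% of its speed; a pose out of reach is approached as far as the arm can. A call with a number of a shift or a turn outside -1 to 1 is refused whole. A call with a gripper value outside its range is refused whole. The fingers move at their own pace and stop on an object; "grip_force" is the grip in N (left out, the last holds). Time passes only in rows, so rows that repeat a pose let the fingers close. It gives the time, the measured TCP pose, the force, the opening and the grip force at its end, in the units of the state.
- env.get_obs(): the state, without advancing time (a new reading comes with each control period).
- viewer.read_camera(name): name is "scene" or "side" or "wrist"; returns the picture (480x640x3 uint8, red, green, blue); there is no depth.
- viewer.get_calibration(name): a dict with "fov_y" (degrees; the focal length in pixels is half the picture's height over the tangent of half this angle, whatever the lens; pixels are square), "cx", "cy" (the principal point, pixels), "position" and "orientation" of the camera in the world. Camera axes: x right, y up, looking along -z (the intrinsics and any distortion apply to the point x, -y, -z); pixel columns grow to the right and rows downward; lengths in m; the calibration is good to about 2 mm. The wrist camera is an equidistant fisheye: a pixel r from the principal point sees the ray r / f radians off the axis. A picture is of the moment at which its call begins: read the wrist's pose just before it. get_calibration takes no time and is no camera call; for the wrist camera it gives the pose at the moment of the call.
- env.sign_off(): hands the job in; it is judged then, once.
Trained networks look in the newest picture that a camera, given by its name, has taken for a name from the list of things; names that differ only in an ending like _2 or _b are one class to them, and where a whole thing is asked for, a point or a joint stands for the part that bears it (a point fixed in the world has none). Each returns a list of dicts, best first, with "conf" (0 to 1); they miss things now and then, are a little off and sometimes report something else, mostly with a low value. They report only what shows in the picture. A call takes as long as a camera call. They do not tell look-alikes from the thing itself.
- boxes_of(camera, target): "location" ([column, row] in pixels, amid what is visible of it).
- masks_of(camera, target): "pixels" (480x640 bool, what is visible of it) and "location" ([column, row] in pixels, amid what is visible of it).
The state is a dict: "time_s": time; "qpos": joint angles; "joint_velocities": joint speeds; "effort": joint torques, N m; "tool_pos": TCP position; "tool_rot": TCP orientation; "force": force on the tool from outside, world axes, zero at the start; "wrist_torque": the same for the moment, N m; "grip_width": finger opening in m; "grasp_force": force on a finger pad.
Only numpy, scipy, OpenCV 4.12 (cv2) and the standard library are available. Lean on these libraries where they do the work, as an engineer would, in place of code of your own. Each camera call takes 0.05 s, during which the arm holds its last target. There are 200 camera calls.

TASK

Put the butter spreader with the wire eye away on the steel stand whose hook is closed by a sprung gate: push the eye down over the hook's nose against the gate until the wire is past it and the gate has snapped shut again, then let go so that the spreader hangs from the hook. The stand with the plain open hook and the spreader without an eye are not wanted.

Things in the scene. Friction and masses are not known exactly. Their poses are not given: they have to be found in the camera images.
- spreader: Butter spreader with a wire eye, 70 g, lying flat. Origin: underside of handle, mid-length; x points to the eye (away from the robot within 25 deg), z up. Wood handle x -42 to 42 mm, 18 wide, 14 high: grip it across at the origin. Steel blade x -93 to -40, 26 wide. Eye: flat rigid ring of 5 mm wire at z 7, centre x 62, inside diameter 30. The bystander spreader has a round wooden end, no eye.
- eye_tip (a point): Middle of the far side of the eye's wire (its centre line): the spreader's point (79.5, 0, 7) mm. This part of the wire goes into the hook. With the eye lowered flat over the nose (handle towards the robot, along the stand's -x) and its centre on the nose, eye_tip is in the middle of the hook's mouth, at the stand's x -82 mm; it can go down to z 202 mm there.
- snap_hook: Fixed steel stand with snap hook. Origin: centre of the base (100 mm across) on the worktop, z up; post 12 mm thick, 240 high at the origin; -x towards the robot within 20 deg. Hook of 7 mm wire in the plane y = 0: upright spine x -62, U bottom with centre line z 195, upright nose x -100 with tip z 254.5; mouth upward, 31 mm clear. The bystander stand has a lower open hook, no gate.
- gate (a joint): Sprung gate closing the hook's mouth: 5 mm bar, 36 mm long, hinged to the spine at the stand's x -62, z 247 mm, reaching to the nose. Rad: 0 shut (level), grows as its free end is pushed down, up to 1.25; it never opens upward. Pushing it takes 1 to 4 N; it springs shut above the wire once that is 30 to 40 mm below the gate's level.
Not all that is in view belongs to the job. Leave any red look-alike of the spreader alone.

How it is judged (in metres and radians):
On the way:
1. the spreader presses the gate open (value of joint gate above 0.35 rad and contact force between spreader and snap_hook above 0.2 N), for 0.05 s.
At the end, for the whole second after the job is handed in: The far wire of the spreader's eye is inside the snap hook (eye_tip between spine and nose, within 14 mm of the hook's plane, above its bottom and below the gate), the gate is shut (under 0.15 rad), and the spreader hangs blade down within 0.6 rad of vertical (value of joint gate below 0.15 rad and x of eye_tip in the frame of snap_hook between -0.1 and -0.062 m and y of eye_tip in the frame of snap_hook between -0.014 and 0.014 m and z of eye_tip in the frame of snap_hook between 0.195 and 0.247 m and angle between spreader's own x axis and vertical below 0.6 rad); the robot touches nothing.
It also fails if it takes over 42 s, if anything falls off the work surface, if the arm or the gripper's body presses on something with over 40 N, if the wrist force passes 120 N, or if a joint passes its speed limit or range.

## Working session

There is one attempt and no reset: what is moved stays moved. The work goes in short steps, Python scripts to look and compute and a tool call to move; the robot and the scene stay as the last step left them, time stands still between calls to the robot, and variables do not carry over. Pictures are saved under pics/ and viewed, at most 10 in all, crops included, and the job is handed in when it is done.

Besides the shell and the picture viewer there is one more tool, called after ">>>" as name(argument=value, ...), one argument or row to a line, values as JSON. apply_moves: Moves the arm, as the interface text tells. Shifts and turns lie within -1 to 1; 1 stands for 0.2 m of shift or 1.5 rad of turn. Its arguments: {"type":"object","properties":{"moves":{"type":"array","items":{"type":"array","items":{"type":"number","minimum":-1,"maximum":1}}},"grip_force":{"type":"number"}},"required":["moves"]}

```bash
mkdir -p pics; cat > h.py <<'E'
import numpy as np, cv2
from scipy.spatial.transform import Rotation as R
from cell import env, viewer, boxes_of, masks_of
def rot(o): 
    o=np.array(o,float)
    if o.shape==(3,3): return o
    if o.size==4: return R.from_quat(o).as_matrix()
    return R.from_euler('xyz',o,degrees=True).as_matrix()
def ray(cam,px,c=None):
    c=c or viewer.get_calibration(cam); f=240/np.tan(np.radians(c['fov_y'])/2)
    d=np.array([px[0]-c['cx'],px[1]-c['cy']],float)
    if cam=='wrist':
        r=np.hypot(*d); t=r/f; v=np.array([*(np.sin(t)*d/max(r,1e-9)),np.cos(t)])
    else: v=np.array([d[0]/f,d[1]/f,1.])
    v=np.array([v[0],-v[1],-v[2]]); 
    return np.array(c['position']),rot(c['orientation'])@(v/np.linalg.norm(v))
def at_z(cam,px,z,c=None):
    p,v=ray(cam,px,c); return p+v*(z-p[2])/v[2]
def proj(cam,P,c=None):
    c=c or viewer.get_calibration(cam); f=240/np.tan(np.radians(c['fov_y'])/2)
    q=rot(c['orientation']).T@(np.array(P)-c['position']); q=np.array([q[0],-q[1],-q[2]])
    if cam=='wrist':
        rr=np.hypot(q[0],q[1]); t=np.arctan2(rr,q[2]); k=t/max(rr,1e-9)*f
        return np.array([q[0]*k+c['cx'],q[1]*k+c['cy']])
    return np.array([q[0]/q[2]*f+c['cx'],q[1]/q[2]*f+c['cy']])
def save(im,name): cv2.imwrite('pics/'+name,im[:,:,::-1])
E
python3 - <<'E'
from h import *
o=env.get_obs(); print({k:np.round(v,3) for k,v in o.items()})
ims=[]
for c in ['scene','side','wrist']:
    im=viewer.read_camera(c); save(im,c+'0.png'); print(c,viewer.get_calibration(c))
    for n in ['spreader','snap_hook','gate','eye_tip']:
        print(n,[(np.round(b['location'],1).tolist(),round(b['conf'],2)) for b in boxes_of(c,n)])
E
```

```text
{'time_s': np.float64(0.0), 'qpos': array([-69.207,  18.44 ,  -4.016,  83.174,   1.296,  78.54 ,  -3.261]), 'joint_velocities': array([ 0.051,  0.018, -0.011, -0.012, -0.044, -0.04 , -0.01 ]), 'effort': array([ 0.0000e+00, -4.9128e+01, -4.0400e-01, -3.1253e+01, -6.4000e-02,
        4.4000e-02,  0.0000e+00]), 'tool_pos': array([0.222, 0.61 , 0.221]), 'tool_rot': array([-1.79892e+02,  7.00000e-03,  1.60016e+02]), 'force': array([0.845, 0.949, 0.585]), 'wrist_torque': array([-0.002, -0.003, -0.035]), 'grasp_force': np.float64(0.0), 'grip_width': np.float64(0.087)}
scene {'fov_y': 55.59370371196706, 'cx': 314.4767307788609, 'cy': 236.40111789705819, 'position': array([0.87919584, 0.24865342, 0.82628451]), 'orientation': array([ 35.34888747,  -0.47096509, 127.90909243])}
spreader [([455.9, 316.5], 0.88), ([377.9, 293.7], 0.86), ([268.8, 340.2], 0.73), ([297.2, 183.3], 0.58)]
snap_hook [([385.8, 436.3], 0.62)]
gate [([413.1, 347.4], 0.7)]
eye_tip [([295.3, 185.4], 0.93), ([380.3, 299.1], 0.66), ([265.7, 335.1], 0.59)]
side {'fov_y': 52.11721320891559, 'cx': 311.7190484548857, 'cy': 236.0619710616698, 'position': array([-4.07914580e-04, -6.25402240e-01,  6.32647938e-01]), 'orientation': array([ 59.45745498,  -0.68201133, -40.96934525])}
spreader [([192.9, 272.0], 0.9), ([356.2, 276.6], 0.82), ([249.2, 289.0], 0.75), ([295.2, 428.7], 0.61)]
snap_hook [([283.8, 222.4], 0.68)]
gate []
eye_tip [([357.5, 276.3], 0.98), ([189.7, 265.6], 0.93), ([294.9, 424.8], 0.87), ([247.4, 292.4], 0.78)]
wrist {'fov_y': 65.70646984690485, 'cx': 318.8964359088668, 'cy': 237.36477925712745, 'position': array([0.15623257, 0.63477138, 0.38411468]), 'orientation': array([-1.49466186e+01,  2.88427119e-02,  7.00299969e+01])}
spreader []
snap_hook []
gate []
eye_tip []
```

View pics/scene0.png

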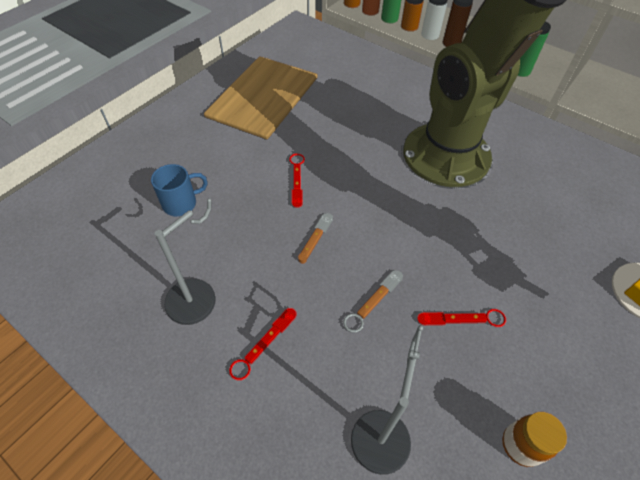

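View pics/side0.png

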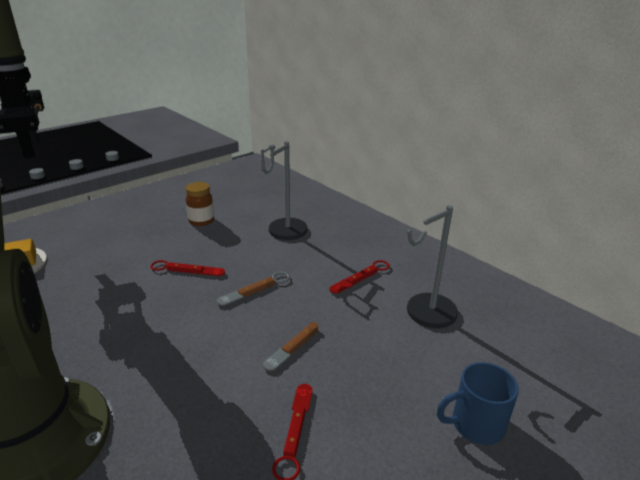

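Scene view: the gated stand has its base at about (381,441), and the wanted spreader is at (377,295) with its eye at (353,322). In the side view the stand is at (288,229) and the eye at (281,278). Red look-alikes and the open-hook stand are elsewhere.

```bash
python3 - <<'E'
from h import *
for c,near in [('scene',(377,295)),('side',(249,289))]:
    im=viewer.read_camera(c)
    for n in ['spreader','snap_hook']:
        for m in masks_of(c,n):
            l=m['location']; p=np.argwhere(m['pixels'])[:,::-1]
            if n=='spreader' and np.hypot(l[0]-near[0],l[1]-near[1])>15: continue
            print(c,n,np.round(l),round(m['conf'],2),len(p),p.min(0),p.max(0))
            if n=='spreader':
                W=np.array([at_z(c,q,.007)[:2] for q in p]); mu=W.mean(0); u,s,v=np.linalg.svd(W-mu,full_matrices=False); d=v[0]
                t=(W-mu)@d; print(' mean',mu,'dir',d,np.degrees(np.arctan2(d[1],d[0])),'ends',mu+d*t.min(),mu+d*t.max(),np.ptp(t))
                w=(W-mu)@v[1]
                for lo in np.arange(t.min(),t.max(),.01): 
                    k=(t>=lo)&(t<lo+.01); print('  %.3f %.3f n%d'%(lo-t.min(),np.ptp(w[k]),k.sum()))
for c,q in [('scene',(353,322)),('scene',(398,276)),('side',(281,278)),('side',(229,298))]: print(c,q,at_z(c,q,.007))
print('base',at_z('scene',(381,441),.008),at_z('side',(288,229),.008))
a=viewer.read_camera('scene'); b=viewer.read_camera('side')
A=cv2.resize(a[310:480,340:460],None,fx=3.4,fy=3.4,interpolation=cv2.INTER_CUBIC)
B=cv2.resize(b[135:250,250:320],None,fx=5,fy=5,interpolation=cv2.INTER_CUBIC)
H=max(A.shape[0],B.shape[0]); f=lambda i:np.pad(i,((0,H-i.shape[0]),(0,0),(0,0)))
save(np.hstack([f(A),f(B)]),'crop1.png'); print(A.shape,B.shape)
E
```

```text
scene spreader [371. 297.] 0.69 773 [342 271] [401 332]
 mean [0.46364    0.08681111] dir [ 0.99734878 -0.07276953] -4.173075654949187 ends [0.37914026 0.09297646] [0.55236641 0.08033737] 0.17368662771844806
  0.000 0.022 n38
  0.010 0.025 n51
  0.020 0.025 n53
  0.030 0.025 n54
  0.040 0.025 n53
  0.050 0.021 n43
  0.060 0.019 n40
  0.070 0.019 n45
  0.080 0.018 n42
  0.090 0.019 n41
  0.100 0.017 n43
  0.110 0.018 n43
  0.120 0.017 n44
  0.130 0.020 n47
  0.140 0.036 n22
  0.150 0.039 n34
  0.160 0.038 n63
  0.170 0.022 n17
scene snap_hook [387. 435.] 0.74 3837 [351 326] [422 474]
side spreader [245. 290.] 0.77 536 [217 277] [276 305]
 mean [0.44406983 0.08636707] dir [-0.99802455  0.0628252 ] 176.39800887170026 ends [0.51692568 0.08178082] [0.37741364 0.09056304] 0.13978818836725243
  0.000 0.023 n31
  0.010 0.027 n34
  0.020 0.029 n38
  0.030 0.027 n36
  0.040 0.026 n37
  0.050 0.026 n36
  0.060 0.025 n33
  0.070 0.027 n38
  0.080 0.027 n40
  0.090 0.029 n43
  0.100 0.031 n46
  0.110 0.031 n45
  0.120 0.031 n45
  0.130 0.025 n34
side snap_hook [285. 221.] 0.95 1267 [261 142] [306 240]
scene (353, 322) [0.53139138 0.08147099 0.007     ]
scene (398, 276) [0.38864002 0.09556939 0.007     ]
side (281, 278) [0.53040799 0.07707742 0.007     ]
side (229, 298) [0.40494145 0.08995042 0.007     ]
base [0.6792969  0.24256635 0.008     ] [0.67599261 0.23498018 0.008     ]
(578, 408, 3) (575, 350, 3)
```

View pics/crop1.png

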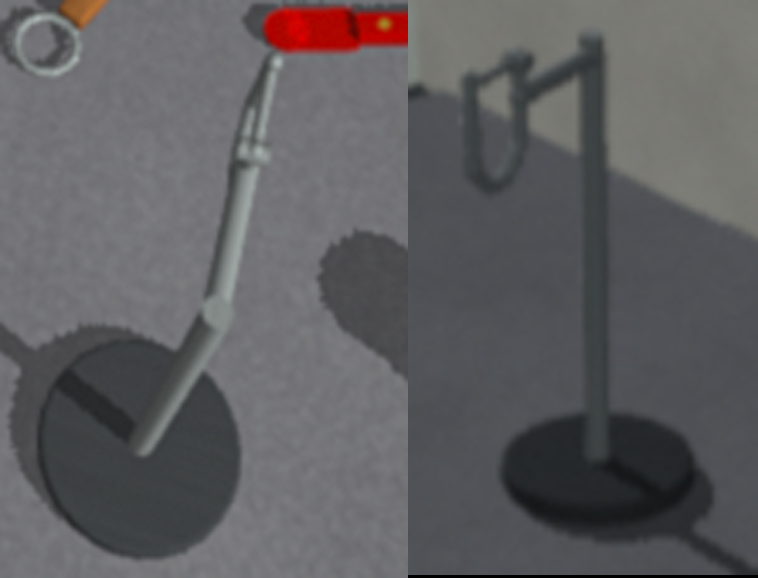

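```bash
cat >> h.py <<'E'
def mv(cp,cr,tp,tr):
    A=rot(cr); s=A.T@(np.array(tp)-cp)/.2; w=R.from_matrix(A.T@rot(tr)).as_rotvec()/1.5
    print('shift',np.round(s,3),'turn',np.round(w,3))
E
python3 - <<'E'
from h import *
from scipy.optimize import least_squares
P=np.array([[-100,0,254.5],[0,0,242],[-62,0,247],[0,0,8]])/1e3
obs={'scene':[(421.5,328.2),(403.8,399.7),(415.3,355.6),(381,441)],'side':[(262.4,150.6),(286.8,143),(271.8,147),(288,229)]}
cal={c:viewer.get_calibration(c) for c in obs}
def W(x,p): c,s=np.cos(x[2]),np.sin(x[2]); return np.array([x[0]+c*p[0]-s*p[1],x[1]+s*p[0]+c*p[1],p[2]])
f=lambda x:np.concatenate([proj(c,W(x,p),cal[c])-q for c in obs for p,q in zip(P,obs[c])])
r=least_squares(f,[.68,.24,.1],loss='soft_l1'); print(r.x,np.degrees(r.x[2])); print(np.round(f(r.x).reshape(2,4,2),1)); print('nose',W(r.x,P[0]))
mv([.222,.611,.223],[180,0,160],[.469,.084,.15],[180,0,175.5])
E
```

```text
[0.6801468  0.24144174 0.32747437] 18.762899443969022
[[[ 0.  -1. ]
  [-0.1  1.7]
  [-0.6 -0.7]
  [-0.8 -0. ]]

 [[-1.1 -2.5]
  [-0.4 -2.6]
  [-0.5 -0.8]
  [-0.3 -1.5]]]
nose [0.58546102 0.20927648 0.2545    ]
shift [-2.062 -2.054  0.365] turn [ 0.    0.   -0.18]
```

>>> apply_moves(
  moves=[
    [-1,-1,0,0,0,0,1],
    [-1,-1,0,0,0,0,1],
    [-1,-1,0,0,0,0,1],
    [-1,-1,0,0,0,0,1],
    [-1,-1,0,0,0,0,1],
    [-1,-1,0,0,0,0,1],
    [-1,-1,0,0,0,0,1],
  ],
  grip_force=55,
)

```text
time_s: 1.85
tool_pos: [0.3451, 0.3496, 0.2232]
tool_rot: [-180.0, 0.1, 159.5]
force: [1.4, 0.2, 0.8]
grip_width: 0.0869
grasp_force: 0.0
```

>>> apply_moves(
  moves=[
    [-1,-1,0.36,0,0,-0.18,1],
    [-1,-1,0.36,0,0,-0.18,1],
    [-1,-1,0.36,0,0,-0.18,1],
    [-1,-1,0.36,0,0,-0.18,1],
    [-1,-1,0.36,0,0,-0.18,1],
    [-1,-1,0.36,0,0,-0.18,1],
    [-1,-1,0.36,0,0,-0.18,1],
    [-1,-1,0.36,0,0,-0.18,1],
  ],
)

```text
time_s: 2.65
tool_pos: [0.4615, 0.0983, 0.1505]
tool_rot: [180.0, -0.0, 175.4]
force: [-0.1, 0.0, 0.4]
grip_width: 0.0871
grasp_force: 0.0
```

```bash
python3 - <<'E'
from h import *
o=env.get_obs(); print(o['time_s'],o['tool_pos'],o['tool_rot'],o['qpos'].round(1) if hasattr(o['qpos'],'round') else o['qpos'])
c=viewer.get_calibration('wrist'); im=viewer.read_camera('wrist'); save(im,'w1.png')
for m in masks_of('wrist','spreader'):
    p=np.argwhere(m['pixels'])[:,::-1]; W=np.array([at_z('wrist',q,.010,c)[:2] for q in p]); mu=W.mean(0); d=np.linalg.svd(W-mu,full_matrices=False)[2][0]; d*=np.sign(d[0]); t=(W-mu)@d
    print(round(m['conf'],2),m['location'],len(p),mu,np.degrees(np.arctan2(d[1],d[0])),mu+d*t.min(),mu+d*t.max(),p.min(0),p.max(0))
E
```

```text
2.65 [0.46150726 0.09832674 0.15046895] [ 1.79974448e+02 -2.39284537e-02  1.75380834e+02] [-38.3  -1.1  23.  113.7   0.4  67.3  69.9]
0.93 [305.5, 196.2] 4188 [0.44408242 0.08787451] -3.7765226864369033 [0.37786188 0.09224562] [0.53163521 0.0820953 ] [286 125] [328 303]
0.88 [463.7, 149.7] 4118 [0.40145764 0.23132819] -50.90789052653153 [0.33841251 0.30892703] [0.44729791 0.17490587] [405  69] [545 207]
0.61 [16.8, 145.1] 1192 [ 0.34746501 -0.20684747] 37.43970080788026 [ 0.30778449 -0.23722911] [ 0.3775084  -0.18384456] [  0 108] [ 37 172]
0.59 [212.0, 370.8] 393 [ 0.59786373 -0.02344835] -48.75135031721002 [ 0.5872354  -0.01132849] [ 0.6094042  -0.03660836] [195 353] [221 376]
```

View pics/w1.png

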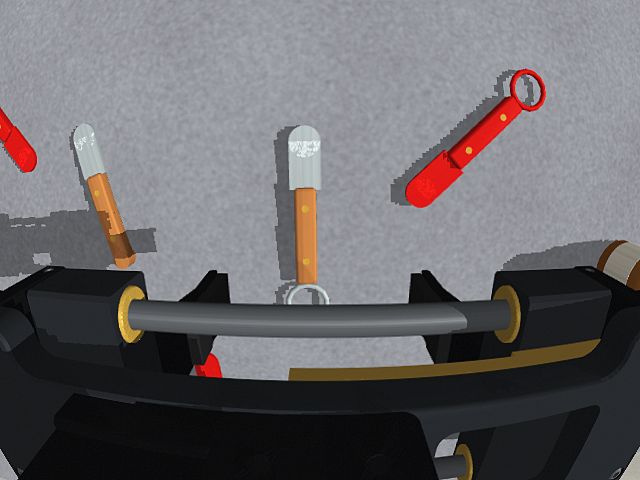

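Wrist view: the wanted spreader is ahead of the fingers, with its blade end at (304,126), handle from (305,188) to (307,283) and the eye at (308,297).

```bash
python3 - <<'E'
from h import *
for q,z in [((305,188),.014),((307,283),.014),((304,126),.009)]: print(at_z('wrist',q,z))
tp=np.array([.4692,.0858,.004])
mv([.4615,.0983,.1505],[180,0,175.5],tp,[180,0,176])
E
```

```text
[0.42864577 0.09129905 0.014     ]
[0.51053755 0.08600321 0.014     ]
[0.37852066 0.09434616 0.009     ]
shift [-0.043 -0.059  0.732] turn [-0.     0.    -0.006]
```

>>> apply_moves(
  moves=[
    [-0.043,-0.055,0.25,0,0,-0.006,1],
    [-0.043,-0.055,0.5,0,0,-0.006,1],
    [-0.043,-0.055,0.65,0,0,-0.006,1],
    [-0.043,-0.055,0.73,0,0,-0.006,1],
    [-0.043,-0.055,0.73,0,0,-0.006,1],
    [-0.043,-0.055,0.73,0,0,-0.006,1],
  ],
)

```text
time_s: 3.35
tool_pos: [0.4693, 0.0882, 0.0052]
tool_rot: [180.0, 0.0, 176.1]
force: [1.1, 0.0, 1.2]
grip_width: 0.0869
grasp_force: 0.0
```

>>> apply_moves(
  moves=[
    [0,0,0,0,0,0,0],
    [0,0,0,0,0,0,0],
    [0,0,0,0,0,0,0],
    [0,0,0,0,0,0,0],
    [0,0,0,0,0,0,0],
    [0,0,0,0,0,0,0],
    [0,0,0,0,0,0,0],
    [0,0,0,0,0,0,0],
  ],
  grip_force=55,
)

```text
time_s: 4.15
tool_pos: [0.4691, 0.0866, 0.0046]
tool_rot: [180.0, 0.0, 176.0]
force: [-0.2, 0.3, -0.3]
grip_width: 0.031
grasp_force: 0.0
```

>>> apply_moves(
  moves=[
    [0,0,0,0,0,0,0],
    [0,0,0,0,0,0,0],
    [0,0,0,0,0,0,0],
    [0,0,0,0,0,0,0],
    [0,0,0,0,0,0,0],
    [0,0,-0.1,0,0,0,0],
    [0,0,-0.3,0,0,0,0],
    [0,0,-0.5,0,0,0,0],
    [0,0,-0.7,0,0,0,0],
    [0,0,-0.9,0,0,0,0],
    [0,0,-1,0,0,0,0],
    [0,0,-1,0,0,0,0],
  ],
  grip_force=55,
)

```text
time_s: 5.35
tool_pos: [0.4711, 0.0871, 0.2079]
tool_rot: [179.8, 0.3, 176.0]
force: [-0.8, 0.7, -1.1]
grip_width: 0.0171
grasp_force: 55.0
```

```bash
python3 - <<'E'
from h import *
o=env.get_obs(); print(o['tool_pos'],o['tool_rot'],o['grip_width'],o['grasp_force'])
mv(o['tool_pos'],o['tool_rot'],[.5272,.1895,.30],[180,0,198.76])
E
```

```text
[0.47113941 0.08710488 0.20788147] [179.81844695   0.34075048 175.99797688] 0.01713989851076471 54.99984562397003
shift [-0.247  0.532 -0.457] turn [ 0.001  0.004 -0.265]
```

>>> apply_moves(
  moves=[
    [0,0,-0.25,0,0,0,0],
    [0,0,-0.47,0,0,-0.09,0],
    [-0.06,0.12,-0.47,0,0,-0.18,0],
    [-0.12,0.28,-0.47,0,0,-0.265,0],
    [-0.18,0.42,-0.47,0,0,-0.265,0],
    [-0.22,0.5,-0.47,0,0,-0.265,0],
    [-0.247,0.532,-0.47,0,0,-0.265,0],
    [-0.247,0.532,-0.47,0,0,-0.265,0],
    [-0.247,0.532,-0.47,0,0,-0.265,0],
    [-0.247,0.532,-0.47,0,0,-0.265,0],
  ],
)

```text
time_s: 6.35
tool_pos: [0.5256, 0.1878, 0.2986]
tool_rot: [-180.0, -0.0, -161.3]
force: [-0.5, 0.5, -0.2]
grip_width: 0.0172
grasp_force: 55.0
```

```bash
python3 - <<'E'
from h import *
o=env.get_obs(); print(o['tool_pos'],o['tool_rot'])
T=np.array(o['tool_pos']); A=rot(o['tool_rot'])
# predicted: eye center & tip in tool frame
ec=T+A@[-.062,0,-.0025]; et=T+A@[-.0795,0,-.0025]; print(ec,et)
st=np.array([.68015,.24144]); y=np.radians(18.76); 
nose=[st[0]-.1*np.cos(y),st[1]-.1*np.sin(y),.2545]
ims=[]
for c in ['scene','side']:
    im=viewer.read_camera(c).copy(); q=proj(c,ec).astype(int); print(c,proj(c,ec),proj(c,et),proj(c,nose))
    x0,y0=q[0]-40,q[1]-40; ims.append(cv2.resize(im[y0:y0+100,x0:x0+80],None,fx=5,fy=5,interpolation=cv2.INTER_CUBIC)); print('crop',x0,y0)
save(np.hstack(ims),'crop2.png')
E
```

```text
[0.52563859 0.18782727 0.29857723] [-1.79996805e+02 -1.14775104e-02 -1.61330684e+02]
[0.5843767  0.20767412 0.30106481] [0.60095588 0.21327596 0.30106131]
scene [428.17858689 310.61231515] [425.48177576 322.62771039] [421.51850961 327.20302751]
crop 388 270
side [260.45856452 127.49402634] [265.21734832 125.30744028] [261.31437366 148.10082792]
crop 220 87
```

View pics/crop2.png

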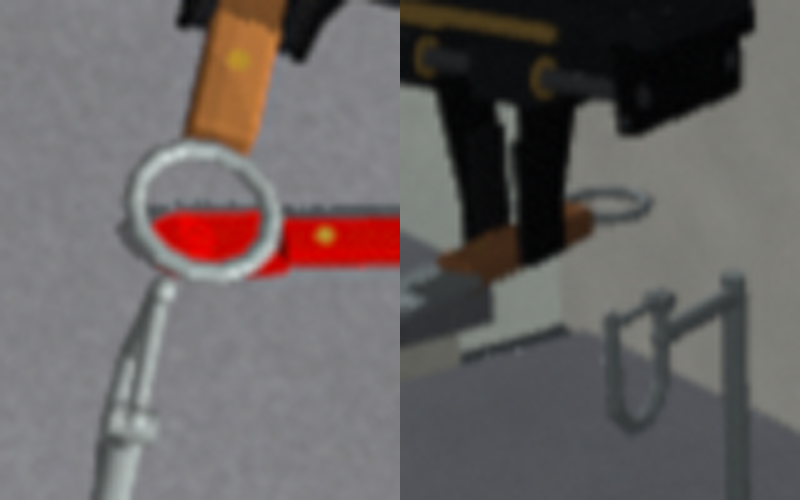

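Crop: the eye is above the nose. Its centre is at scene (429,312) and side (262,128); the nose tip is at scene (421,328) and side (262,151).

```bash
python3 - <<'E'
from h import *
from scipy.optimize import least_squares
def tri(a,b): return least_squares(lambda X:np.r_[proj('scene',X)-a,proj('side',X)-b],[.58,.2,.28]).x
e=tri((429.2,312),(262.4,128)); n=tri((421.4,327.6),(262.4,150.6)); print(e,n)
y=np.radians(18.7); d=(n-e)[:2]; print('along x,y of stand',d@[np.cos(y),np.sin(y)],d@[-np.sin(y),np.cos(y)])
E
```

```text
[0.5861017  0.20890031 0.30046684] [0.58463021 0.20856055 0.24998681]
along x,y of stand -0.0015027476679351634 0.0001499602706808422
```

>>> apply_moves(
  moves=[
    [0,0,0.1,0,0,0,0],
    [0,0,0.18,0,0,0,0],
    [0,0,0.23,0,0,0,0],
    [0,0,0.26,0,0,0,0],
    [0,0,0.29,0,0,0,0],
    [0,0,0.32,0,0,0,0],
    [0,0,0.35,0,0,0,0],
    [0,0,0.35,0,0,0,0],
  ],
)

```text
time_s: 7.25
tool_pos: [0.5252, 0.1894, 0.228]
tool_rot: [180.0, -0.1, -161.2]
force: [-2.6, 0.1, 0.5]
grip_width: 0.0176
grasp_force: 55.0
```

>>> apply_moves(
  moves=[
    [0,0,0.03,0,0,0,0],
    [0,0,0.06,0,0,0,0],
    [0,0,0.09,0,0,0,0],
    [0,0,0.12,0,0,0,0],
    [0,0,0.12,0,0,0,0],
    [0,0,0.12,0,0,0,0],
  ],
)

```text
time_s: 7.85
tool_pos: [0.5257, 0.1891, 0.2041]
tool_rot: [-180.0, -0.0, -161.2]
force: [0.9, -0.4, -0.3]
grip_width: 0.0175
grasp_force: 55.0
```

```bash
python3 - <<'E'
from h import *
o=env.get_obs(); print(o['tool_pos'],o['force'],o['wrist_torque'])
ims=[]
for c,(x0,y0) in [('scene',(385,290)),('side',(220,107))]:
    im=viewer.read_camera(c); ims.append(cv2.resize(im[y0:y0+100,x0:x0+80],None,fx=5,fy=5,interpolation=cv2.INTER_CUBIC))
save(np.hstack(ims),'crop3.png')
E
```

```text
[0.52570609 0.18912372 0.20412504] [ 0.85332892 -0.36739456 -0.27114421] [0.07674075 0.00222084 0.00640117]
```

View pics/crop3.png

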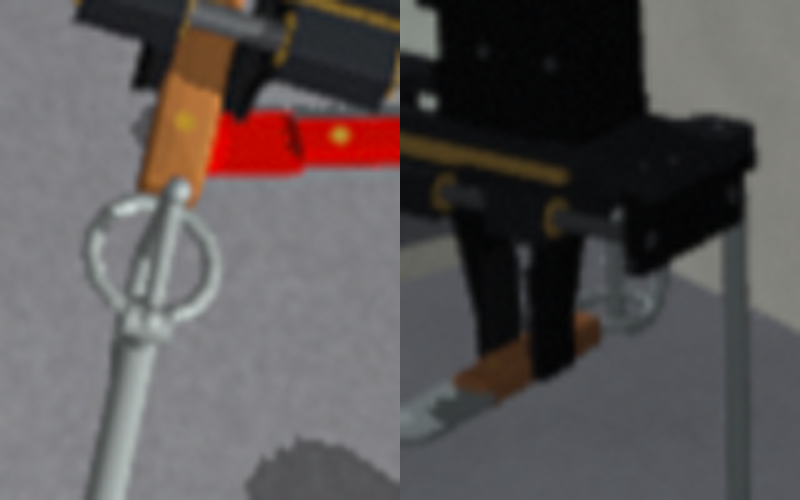

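Crop: in the scene view the ring (150,260) surrounds the hook, with the gate bar visible inside it. The force is back to about 0, so the gate seems shut above the wire. Next I tilt the blade down about eye_tip.

```bash
python3 - <<'E'
from h import *
e=np.array([-.0795,0,-.0025])
for th in range(7,50,7):
    r=R.from_rotvec([0,-np.radians(th),0]); print(th,np.round((e-r.apply(e))/.2,3),round(-np.radians(th)/1.5,3))
E
```

```text
7 [-0.004  0.     0.048] -0.081
14 [-0.015  0.     0.096] -0.163
21 [-0.031  0.     0.142] -0.244
28 [-0.052  0.     0.185] -0.326
35 [-0.079  0.     0.226] -0.407
42 [-0.11   0.     0.263] -0.489
49 [-0.146  0.     0.296] -0.57
```

>>> apply_moves(
  moves=[
    [0,0,0.024,0,-0.04,0,0],
    [-0.004,0,0.048,0,-0.081,0,0],
    [-0.015,0,0.096,0,-0.163,0,0],
    [-0.031,0,0.142,0,-0.244,0,0],
    [-0.052,0,0.185,0,-0.326,0,0],
    [-0.079,0,0.226,0,-0.407,0,0],
    [-0.11,0,0.263,0,-0.489,0,0],
    [-0.11,0,0.263,0,-0.489,0,0],
    [-0.11,0,0.263,0,-0.489,0,0],
  ],
)

```text
time_s: 8.85
tool_pos: [0.547, 0.1955, 0.1525]
tool_rot: [-179.9, 41.9, -161.3]
force: [1.0, 0.3, 0.7]
grip_width: 0.0173
grasp_force: 55.0
```

```bash
python3 - <<'E'
from h import *
o=env.get_obs(); print(o['tool_pos'],o['tool_rot'],o['force'])
print(np.array(o['tool_pos'])+rot(o['tool_rot'])@[-.0795,0,-.0025], 'want',[.68015-.082*np.cos(.3275),.24144-.082*np.sin(.3275)])
ims=[]
for c,(x0,y0) in [('scene',(385,290)),('side',(220,107))]:
    im=viewer.read_camera(c); ims.append(cv2.resize(im[y0:y0+100,x0:x0+80],None,fx=5,fy=5,interpolation=cv2.INTER_CUBIC))
save(np.hstack(ims),'crop4.png')
E
```

```text
[0.54697961 0.19551461 0.15251451] [-179.94506976   41.90559705 -161.27948017] [1.02877446 0.28347064 0.68834986]
[0.60143477 0.21397093 0.20747359] want [np.float64(0.6025083415022723), np.float64(0.21506249318600748)]
```

View pics/crop4.png

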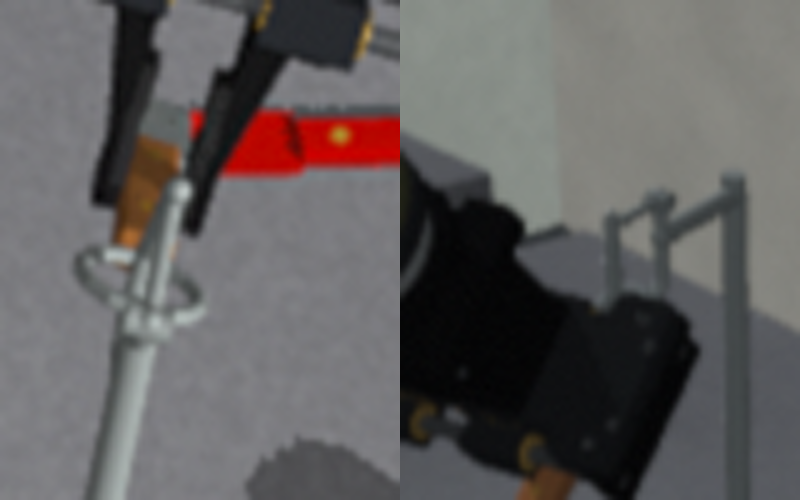

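Side view: the gate bar (632,215) is level and shut above the wire. Releasing.

>>> apply_moves(
  moves=[
    [0,0,0,0,0,0,1],
    [0,0,0,0,0,0,1],
    [0,0,0,0,0,0,1],
    [0,0,-0.1,0,0,0,1],
    [0,0,-0.3,0,0,0,1],
    [0,0,-0.5,0,0,0,1],
    [0,0,-0.7,0,0,0,1],
    [0,0,-0.7,0,0,0,1],
    [0,0,-0.7,0,0,0,1],
    [0,0,-0.7,0,0,0,1],
    [0,0,-0.7,0,0,0,1],
    [0,0,-0.7,0,0,0,1],
    [0,0,-0.7,0,0,0,1],
    [0,0,-0.7,0,0,0,1],
    [0,0,-0.7,0,0,0,1],
    [0,0,-0.7,0,0,0,1],
    [0,0,-0.7,0,0,0,1],
    [0,0,-0.7,0,0,0,1],
    [0,0,-0.7,0,0,0,1],
    [0,0,-0.7,0,0,0,1],
  ],
)

```text
time_s: 10.95
tool_pos: [0.5083, 0.1895, 0.1607]
tool_rot: [-179.3, 39.7, -161.3]
force: [-0.8, -2.1, 0.1]
grip_width: 0.087
grasp_force: 0.0
```

>>> apply_moves(
  moves=[
    [0,0,0,0,0,0,1],
    [0,0,0,0,0,0,1],
    [0,0,0,0,0,0,1],
    [0,0,0,0,0,0,1],
    [0,0,0,0,0,0,1],
    [0,0,0,0,0,0,1],
    [0,0,0,0,0,0,1],
    [0,0,0,0,0,0,1],
    [0,0,0,0,0,0,1],
    [0,0,0,0,0,0,1],
    [0,0,0,0,0,0,1],
    [0,0,0,0,0,0,1],
    [0,0,0,0,0,0,1],
    [0,0,0,0,0,0,1],
    [0,0,0,0,0,0,1],
    [0,0,0,0,0,0,1],
    [0,0,0,0,0,0,1],
    [0,0,0,0,0,0,1],
    [0,0,0,0,0,0,1],
    [0,0,0,0,0,0,1],
  ],
)

```text
time_s: 12.95
tool_pos: [0.5081, 0.1921, 0.1611]
tool_rot: [-180.0, 39.7, -161.5]
force: [-0.1, 0.3, 0.5]
grip_width: 0.0871
grasp_force: 0.0
```

```bash
python3 - <<'E'
from h import *
ims=[]; a=None
for c,(x0,y0) in [('scene',(360,280)),('side',(220,117))]:
    im=viewer.read_camera(c); ims.append(cv2.resize(im[y0:y0+110,x0:x0+80],None,fx=5,fy=5,interpolation=cv2.INTER_CUBIC)); a=im
for i in range(4):
    b=viewer.read_camera('side'); print(np.abs(b[130:240,230:300].astype(int)-a[130:240,230:300]).max()); 
save(np.hstack(ims),'crop5.png')
E
```

```text
71
71
71
70
```

View pics/crop5.png

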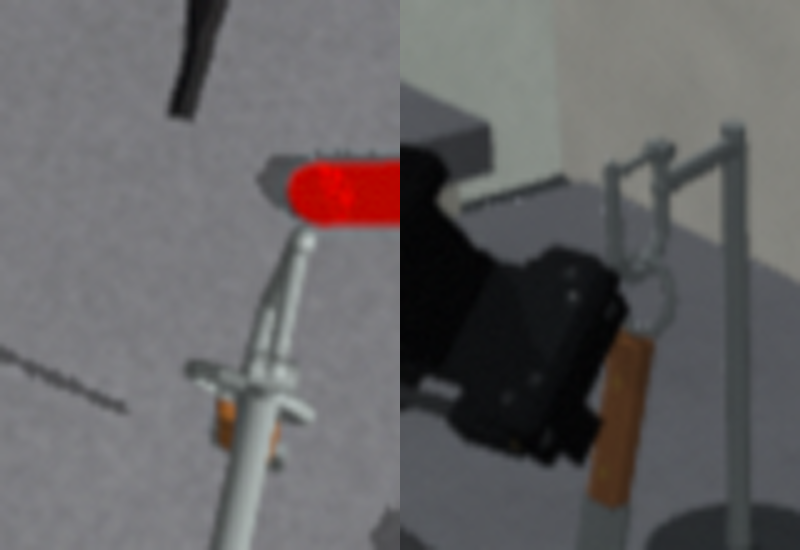

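Crop: the spreader hangs from the hook, blade down, with the gate level and shut. The gripper is clear of it by about 90 mm. I'll let it settle, then check that it is still.

>>> apply_moves(
  moves=[
    [0,0,0,0,0,0,1],
    [0,0,0,0,0,0,1],
    [0,0,0,0,0,0,1],
    [0,0,0,0,0,0,1],
    [0,0,0,0,0,0,1],
    [0,0,0,0,0,0,1],
    [0,0,0,0,0,0,1],
    [0,0,0,0,0,0,1],
    [0,0,0,0,0,0,1],
    [0,0,0,0,0,0,1],
    [0,0,0,0,0,0,1],
    [0,0,0,0,0,0,1],
    [0,0,0,0,0,0,1],
    [0,0,0,0,0,0,1],
    [0,0,0,0,0,0,1],
    [0,0,0,0,0,0,1],
    [0,0,0,0,0,0,1],
    [0,0,0,0,0,0,1],
    [0,0,0,0,0,0,1],
    [0,0,0,0,0,0,1],
  ],
)

```text
time_s: 15.25
tool_pos: [0.5081, 0.1921, 0.1611]
tool_rot: [-180.0, 39.7, -161.4]
force: [0.3, -0.6, 0.8]
grip_width: 0.0868
grasp_force: 0.0
```

```bash
python3 - <<'E'
from h import *
fr=[]
for i in range(10): 
    b=viewer.read_camera('side').astype(int); h=b[170:225,255:275]; m=(h[...,0]-h[...,2]>50); y,x=np.nonzero(m)
    lo=y>y.max()-8; hi=y<y.min()+8; print(m.sum(),255+x[hi].mean().round(1),255+x[lo].mean().round(1),170+y.min(),170+y.max())
ims=[cv2.resize(viewer.read_camera(c)[y0:y0+110,x0:x0+80],None,fx=5,fy=5,interpolation=cv2.INTER_CUBIC) for c,(x0,y0) in [('scene',(360,280)),('side',(220,137))]]
save(np.hstack(ims),'crop6.png')
E
```

```text
Traceback (most recent call last):
ValueError: zero-size array to reduction operation maximum which has no identity
```

```bash
python3 - <<'E'
from h import *
for i in range(12): 
    b=viewer.read_camera('side').astype(int); h=b[170:235,245:285]; m=(h[...,0]-h[...,2]>25); y,x=np.nonzero(m)
    if len(y): lo=y>y.max()-8; hi=y<y.min()+8; print(m.sum(),245+x[hi].mean().round(1),245+x[lo].mean().round(1),170+y.min(),170+y.max())
    else: print('none')
ims=[cv2.resize(viewer.read_camera(c)[y0:y0+110,x0:x0+80],None,fx=5,fy=5,interpolation=cv2.INTER_CUBIC) for c,(x0,y0) in [('scene',(360,280)),('side',(220,137))]]
save(np.hstack(ims),'crop6.png')
E
```

```text
239 271.7 275.6 183 213
244 270.0 272.0 183 215
249 268.4 267.8 183 217
265 266.4 264.1 184 217
274 265.3 261.5 183 218
272 265.1 260.8 183 218
269 265.6 262.2 183 217
261 266.8 264.9 183 217
255 268.4 268.6 183 216
238 270.4 272.6 183 214
229 271.8 275.7 183 212
230 272.3 277.5 182 212
```

View pics/crop6.png

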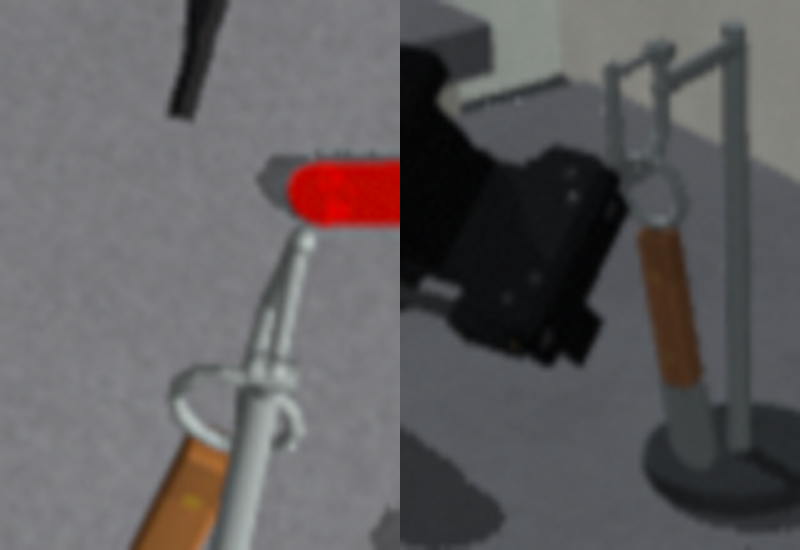

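Crop: it hangs well with the gate shut, but still swings by about 0.2 rad. I'll wait for that to die down.

>>> apply_moves(
  moves=[
    [0,0,0,0,0,0,1],
    [0,0,0,0,0,0,1],
    [0,0,0,0,0,0,1],
    [0,0,0,0,0,0,1],
    [0,0,0,0,0,0,1],
    [0,0,0,0,0,0,1],
    [0,0,0,0,0,0,1],
    [0,0,0,0,0,0,1],
    [0,0,0,0,0,0,1],
    [0,0,0,0,0,0,1],
    [0,0,0,0,0,0,1],
    [0,0,0,0,0,0,1],
    [0,0,0,0,0,0,1],
    [0,0,0,0,0,0,1],
    [0,0,0,0,0,0,1],
    [0,0,0,0,0,0,1],
    [0,0,0,0,0,0,1],
    [0,0,0,0,0,0,1],
    [0,0,0,0,0,0,1],
    [0,0,0,0,0,0,1],
  ],
)

```text
time_s: 18.0
tool_pos: [0.5081, 0.1921, 0.1611]
tool_rot: [-180.0, 39.7, -161.4]
force: [-0.5, -0.6, 0.2]
grip_width: 0.0871
grasp_force: 0.0
```

>>> apply_moves(
  moves=[
    [0,0,0,0,0,0,1],
    [0,0,0,0,0,0,1],
    [0,0,0,0,0,0,1],
    [0,0,0,0,0,0,1],
    [0,0,0,0,0,0,1],
    [0,0,0,0,0,0,1],
    [0,0,0,0,0,0,1],
    [0,0,0,0,0,0,1],
    [0,0,0,0,0,0,1],
    [0,0,0,0,0,0,1],
    [0,0,0,0,0,0,1],
    [0,0,0,0,0,0,1],
    [0,0,0,0,0,0,1],
    [0,0,0,0,0,0,1],
    [0,0,0,0,0,0,1],
    [0,0,0,0,0,0,1],
    [0,0,0,0,0,0,1],
    [0,0,0,0,0,0,1],
    [0,0,0,0,0,0,1],
    [0,0,0,0,0,0,1],
  ],
)

```text
time_s: 20.0
tool_pos: [0.5081, 0.1921, 0.1611]
tool_rot: [-180.0, 39.7, -161.5]
force: [0.5, 0.3, 0.8]
grip_width: 0.0871
grasp_force: 0.0
```

>>> apply_moves(
  moves=[
    [0,0,0,0,0,0,1],
    [0,0,0,0,0,0,1],
    [0,0,0,0,0,0,1],
    [0,0,0,0,0,0,1],
    [0,0,0,0,0,0,1],
    [0,0,0,0,0,0,1],
    [0,0,0,0,0,0,1],
    [0,0,0,0,0,0,1],
    [0,0,0,0,0,0,1],
    [0,0,0,0,0,0,1],
    [0,0,0,0,0,0,1],
    [0,0,0,0,0,0,1],
    [0,0,0,0,0,0,1],
    [0,0,0,0,0,0,1],
    [0,0,0,0,0,0,1],
    [0,0,0,0,0,0,1],
    [0,0,0,0,0,0,1],
    [0,0,0,0,0,0,1],
    [0,0,0,0,0,0,1],
    [0,0,0,0,0,0,1],
  ],
)

```text
time_s: 22.0
tool_pos: [0.5081, 0.1921, 0.1611]
tool_rot: [-180.0, 39.7, -161.5]
force: [-0.2, -1.1, 0.3]
grip_width: 0.0871
grasp_force: 0.0
```

>>> apply_moves(
  moves=[
    [0,0,0,0,0,0,1],
    [0,0,0,0,0,0,1],
    [0,0,0,0,0,0,1],
    [0,0,0,0,0,0,1],
    [0,0,0,0,0,0,1],
    [0,0,0,0,0,0,1],
    [0,0,0,0,0,0,1],
    [0,0,0,0,0,0,1],
    [0,0,0,0,0,0,1],
    [0,0,0,0,0,0,1],
    [0,0,0,0,0,0,1],
    [0,0,0,0,0,0,1],
    [0,0,0,0,0,0,1],
    [0,0,0,0,0,0,1],
    [0,0,0,0,0,0,1],
    [0,0,0,0,0,0,1],
    [0,0,0,0,0,0,1],
    [0,0,0,0,0,0,1],
    [0,0,0,0,0,0,1],
    [0,0,0,0,0,0,1],
  ],
)

```text
time_s: 24.0
tool_pos: [0.5081, 0.1921, 0.1611]
tool_rot: [-180.0, 39.7, -161.5]
force: [0.4, 0.1, 0.2]
grip_width: 0.0869
grasp_force: 0.0
```

```bash
python3 - <<'E'
from h import *
for i in range(14): 
    b=viewer.read_camera('side').astype(int); h=b[170:235,245:285]; m=(h[...,0]-h[...,2]>25); y,x=np.nonzero(m)
    lo=y>y.max()-8; hi=y<y.min()+8; print(m.sum(),245+x[hi].mean().round(1),245+x[lo].mean().round(1),170+y.min(),170+y.max())
print(env.get_obs()['time_s'])
E
```

```text
247 268.9 269.5 183 216
249 268.9 269.5 183 216
248 268.9 269.6 183 216
248 268.9 269.6 183 216
249 268.9 269.5 183 216
248 268.9 269.5 183 216
249 268.8 269.5 183 216
249 268.8 269.5 183 216
249 268.8 269.5 183 216
247 268.9 269.5 183 216
248 268.9 269.5 183 216
248 268.9 269.5 183 216
249 268.9 269.5 183 216
248 268.9 269.5 183 216
24.7
```

The spreader is at rest and hanging upright, so I'm handing in.

```bash
python3 -c "
from cell import env
print(env.sign_off())"
```

```text
the job is handed in; nothing more can be done
None
```

The spreader hangs still, blade down, from the snap hook with the gate shut and the gripper clear; I handed the job in at about 25 s, and the sign-off gave no verdict.

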